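# Put the baren away in its case and lock the hasp

### The job

Put the baren away: take it by its wooden bow and set it down gently (do not drop it), bow up, flat in the open bay of the wooden case, then close the lid fully. Swing the steel hasp on the lid over and down until it lies flat on the front deck with the turn-button standing up through its slot, and lock it by turning the button a full quarter turn, crosswise over the hasp. Leave the roll of tape and the sanding block where they are.

Things in the scene. Friction and masses are not known exactly. Their poses are not given: they have to be found in the camera images.
- case: Pale wooden case, 222 mm deep (x), 144 wide (y), 60 high; stands fast. Origin: centre of underside; x from the front (drop handle, robot's side) to the back (lid hinges). The top from x = -111 to -25 mm is a fixed deck, its surface at z = 60 mm. Behind it one bay, 120 x 120 mm inside, 42 deep, walls 10 to 12 mm thick with tops at z = 50 mm, closed by the lid.
- case_bay (a point): Centre of the bay's floor (felt), 41 mm behind the case's origin and 8 mm above the bench. Axes as the case's. The baren's underside belongs here.
- lid (a joint): Lid of the bay, a board 133 mm deep, 144 wide, 10 thick, hinged at the case's back edge. 0 = closed (top flush with the deck at z = 60 mm), positive = open, 1.57 = upright, stop at 2.0. Stiff (0.4 N m): stays where it is left. Carries the hasp at the middle of its front edge.
- lid_hinge (a point): Point on the lid's hinge axis in the middle of its width: 111 mm behind the case's origin, 50 mm above the bench. The axis runs along the case's y. The lid's under face lies in the plane of the axis, its outer face 10 mm beyond.
- lid_edge (a point): Middle of the lid's free edge on its outer face, 133 mm from the hinge axis; moves with the lid.
- hasp (a joint): Steel hasp strap hinged on the lid's front edge: 46 mm wide, 3.5 thick, 98 long from its axis, lengthwise slot 18 mm wide from 15 to 65 mm, last 10 mm bent up as a lip. 0 = in line with the lid (flat on the deck when the lid is closed), 1.57 = square to it, more = folded back over the lid's outer face, stop at 2.8. Stiff (0.06 N m): stays where left, also as the lid moves; can be pushed.
- hasp_hinge (a point): Point on the hasp's hinge axis in the middle of its width; the axis runs along the case's y. With the lid closed it is 23.5 mm in front of the case's origin and 63.5 mm above the bench.
- hasp_tip (a point): Middle of the solid plate between the slot and the lip, on the face that is uppermost when the hasp is closed, 81 mm from the hasp's hinge axis; the place to press it down. Moves with the hasp; with all closed it is 64.5 mm above the bench.
- turn_button (a joint): Steel turn-button on the deck, vertical axis. 0 = bar along the case's x, in line with the hasp's slot, so that the hasp passes over it; +1.57 or -1.57 (stops; positive is anticlockwise from above) = bar crosswise over the hasp, locking it. Stiff (0.05 N m): stays where it is left.
- button_grip (a point): Centre of the turn-button's bar: 34 mm long, 12 mm wide, 18 mm high, on a stem, from 67 to 85 mm above the bench, 61.5 mm in front of the case's origin. The point turns with the bar; its x runs along the bar.
- baren: Hand baren: a black disc of 108 mm diameter, 14 mm thick, with a wooden bow (handle) over its top that runs along its own y, 12 mm wide (x) and 96 mm long, its middle 21 to 34 mm above the underside with a gap beneath. Origin: centre of the underside, z up. 0.12 kg. It lies bow up on the bench, left or right of the case.
- masking_tape: Roll of masking tape lying flat, 96 mm diameter, 25 mm high; lies on the other side of the case from the baren. Origin: centre of the underside. Not to be moved.
- sanding_block: Cork sanding block, 42 x 72 mm, 30 mm high, lying in front to the left of the case. Not to be moved.

How it is judged:
On the way, in this order (a step that is already met when the one before it is completed fails the run):
1. the baren lies flat in the bay, let go (horizontal distance between baren and case_bay below 0.012 m and z of baren in the frame of case_bay below 0.005 m and angle between baren's own z axis and vertical below 0.1 rad and contact force between the fingers and baren below 0.2 N), for 0.2 s.
2. the lid is fully closed over it (horizontal distance between baren and case_bay below 0.012 m and z of baren in the frame of case_bay below 0.005 m and angle between baren's own z axis and vertical below 0.1 rad and value of joint lid below 0.04 rad), for 0.2 s.
3. the hasp lies flat on the deck, over the turn-button (value of joint lid below 0.04 rad and value of joint hasp below 0.06 rad), for 0.2 s.
4. the turn-button is turned crosswise over the hasp (all of step 3 and (value of joint turn_button above 1.3 rad or value of joint turn_button below -1.3 rad)), for 0.2 s.
At the end, for the whole second after the job is handed in: The baren rests bow up in the bay (centre within 12 mm of the bay's, underside within 5 mm of its floor, tilt under 0.1 rad); the lid is closed (within 0.04 rad), the hasp flat on the deck (within 0.06 rad), the turn-button turned at least 1.3 rad out of line with the slot, either way (all of step 4 and horizontal distance between baren and case_bay below 0.012 m and z of baren in the frame of case_bay below 0.005 m and angle between baren's own z axis and vertical below 0.1 rad and linear speed of baren below 0.02 m/s); the robot touches nothing.
It fails at once if the baren is dropped (it falls freely faster than 0.5 m/s) (contact force between anything else and baren below 0.05 N and linear speed of baren above 0.5 m/s).
It fails at once if the roll of tape is moved more than 30 mm (distance of masking_tape from where it was at the start of the episode above 0.03 m).
It fails at once if the sanding block is moved more than 30 mm (distance of sanding_block from where it was at the start of the episode above 0.03 m).
It also fails if it takes over 72 s, if anything falls off the work surface, if the arm or the gripper's body presses on something with over 40 N, if the wrist force passes 120 N, or if a joint passes its speed limit or range.

### The arm

A 6-joint arm with a two-finger parallel gripper is mounted at the origin on a cart in front of the work surface, level with it; the furniture and walls round the work are solid. World frame = base frame: x ahead of the robot, y to its left, z up, the work surface at z = 0. Lengths are in m, angles in rad, forces in N, time in s.
With the tool pointing down it reaches from about 0.35 to 0.975 m from the base axis. Payload 4.9 kg.
Tool frame: the origin (TCP) lies on the front face of the gripper's body, between the roots of the fingers; the fingertips stand ctrl.tip_extent ahead of it and the grasp point (between the pads) lies 54 mm ahead of it (ctrl.tip_extent is the distance from the TCP to the fingertips, in m); z points along the fingers, y is the line along which they close (so a half turn about z gives the same grasp; the last joint's range is limited). The gripper opens to 85 mm and grips with 20 to 120 N. Pads are 22 mm wide; open, the fingers measure 114 mm over their backs; the gripper's body (76 mm by 85 mm) begins 54 mm behind the grasp point. The pads swing forward as they close: fully open they stand 13 mm farther back than shut.
Start: joints at [-1.382, 0.053, 1.613, -0, 1.476, -0.119], TCP at [0.189, -0.596, 0.304] pointing down, gripper open.
Joint ranges: [-3.01, 3.01], [-1.01, 2.22], [0.06, 2.58], [-1.02, 4.17], [0.09, 2.62], [-3.14, 3.14]. Speed limits (rad/s): [2.57, 2.57, 3.14, 3.14, 3.14, 3.14].

### API

Orientations are given as a rotation vector (axis times angle).
In Python, from station import ctrl gives the robot as it stands.
- The arm moves only by the tool apply_moves, never from a script. Its argument "rows" is one flat list of numbers, 6 for each row, row after row: the shift along the tool's x, y, z normalised to -1 to 1, where 1 is 0.6 m, then the turn, a rotation vector about the tool's x, y, z normalised to -1 to 1, where 1 is 90 degrees. A call has 1 to 20 rows; each row is the pose to reach, as a shift and turn from the pose commanded when the call began, along the tool's axes at that moment; what a row does not reach only later rows make up. A row lasts 1/10 s, in which the tool goes at most 50 mm and 8.59 degrees, less where a joint would pass 70% of its speed; a pose out of reach is approached as far as the arm can. A call with a number of a shift or a turn outside -1 to 1 is refused whole. A call with a gripper value outside its range is refused whole. "grip" is the opening, from 0 (shut) to 1 (fully open), set as the call begins (left out, the last holds). The fingers move at their own pace and stop on an object; "grip_force" is the grip in N (left out, the last holds). Time passes only in rows, so rows that repeat a pose let the fingers close. It gives the time, the measured TCP pose, the force, the opening and the grip force at its end, in the units of the state.
- ctrl.get_obs(): the state, without advancing time (a new reading comes with each control period).
- ctrl.get_image(name): name is "scene" or "top" or "wrist"; returns (picture, depth): 384x512x3 uint8, blue, green, red; 384x512 float32, m along the optical axis (not along the pixel's ray), 0 where there is no reading.
- ctrl.camera_model(name): a dict with "mtx" (3x3 intrinsics, pixels), "k1" (the pictures are not rectified: a ray, as slopes to the right and down, at radius r is drawn at 1 + k1 r^2 times it, then the intrinsics apply), "R" (3x3) and "t" (3): a world point X has camera coordinates R X + t; the wrist camera has in their place "tool_from_camera" (4x4, takes a point from camera to tool coordinates, whose origin is the TCP and whose axes are the flange's). Camera axes: x right, y down, z forward; pixel columns grow to the right and rows downward; lengths in m; the calibration is good to about 2 mm. A picture is of the moment at which its call begins: read the wrist's pose just before it. camera_model takes no time and is no camera call.
- ctrl.finish_job(): hands the job in; it is judged then, once.
The state is a dict: "t": time; "q": joint angles; "dq": joint speeds; "effort": joint torques, N m; "tool_pos": TCP position; "tool_rot": TCP orientation; "contact_force": force on the tool from outside, world axes, zero at the start; "wrist_torque": the same for the moment, N m; "opening": finger opening in m; "grip_force": force on a finger pad.
Only numpy, scipy, OpenCV 4.12 (cv2) and the standard library are available. Lean on these libraries where they do the work, as an engineer would, in place of code of your own. Each camera call takes 0.05 s, during which the arm holds its last target. There are 200 camera calls.

## Working session

There is one attempt and no reset: what is moved stays moved. The work goes in short steps, Python scripts to look and compute and a tool call to move; the robot and the scene stay as the last step left them, time stands still between calls to the robot, and variables do not carry over. Pictures are saved under pics/ and viewed, at most 10 in all, crops included, and the job is handed in when it is done.

Besides the shell and the picture viewer there is one more tool, called after "Emit:" as a command line: name --argument value ..., lists and objects as JSON in quotes. apply_moves: Moves the arm, as the interface text tells. Its arguments: {"type":"object","properties":{"rows":{"type":"array","items":{"type":"number"}},"grip":{"type":"number"},"grip_force":{"type":"number"}},"required":["rows"]}

```bash
mkdir -p pics; cat > h.py <<'E'
import numpy as np, cv2
from scipy.spatial.transform import Rotation as Ro
from station import ctrl
def cam(n):
    m=ctrl.camera_model(n); K=np.array(m["mtx"])
    if "R" in m: R=np.array(m["R"]);t=np.array(m["t"])
    else:
        o=ctrl.get_obs(); T=np.eye(4);T[:3,:3]=Ro.from_rotvec(o["tool_rot"]).as_matrix();T[:3,3]=o["tool_pos"]
        C=np.linalg.inv(T@np.array(m["tool_from_camera"])); R=C[:3,:3];t=C[:3,3]
    return K,m["k1"],R,t
def ray(c,uv):
    K,k1,R,t=c; uv=np.atleast_2d(np.float64(uv))
    p=cv2.undistortPoints(uv[:,None],K,np.array([k1,0,0,0.]))[:,0]
    d=np.c_[p,np.ones(len(p))]@R
    return -R.T@t,d
def plane(c,uv,z):
    o,d=ray(c,uv); return o+d*((z-o[2])/d[:,2])[:,None]
def deproj(c,uv,dep):
    o,d=ray(c,uv); return o+d*np.ravel(dep)[:,None]
def proj(c,X):
    K,k1,R,t=c
    return cv2.projectPoints(np.float64(np.atleast_2d(X)),cv2.Rodrigues(R)[0],t,K,np.array([k1,0,0,0.]))[0][:,0]
def cloud(c,dep):
    v,u=np.mgrid[0:dep.shape[0],0:dep.shape[1]]
    P=deproj(c,np.c_[u.ravel(),v.ravel()],dep.ravel()).reshape(*dep.shape,3); P[dep==0]=np.nan; return P
def delta(pos,yaw=None,R=None):
    o=ctrl.get_obs(); R0=Ro.from_rotvec(o["tool_rot"]); d=R0.inv().apply(np.array(pos)-o["tool_pos"])/0.6
    return d
E
python3 - <<'E'
from h import *
print(ctrl.tip_extent, ctrl.get_obs())
for n in("scene","top"):
    im,d=ctrl.get_image(n); cv2.imwrite(f"pics/{n}0.png",im); np.save(f"{n}0.npy",d); c=cam(n); print(n,-c[2].T@c[3],c[2][2])
print(ctrl.camera_model("wrist")["tool_from_camera"])
E
```

```text
0.0726 {'t': 0.0, 'q': array([-1.38198275e+00,  5.33409660e-02,  1.61427349e+00,  6.88393770e-06,
        1.47598637e+00, -1.18980562e-01]), 'dq': array([-9.91306196e-04,  3.57247783e-04,  9.18912690e-04,  7.84259767e-05,
        6.97098760e-04,  3.76831492e-04]), 'effort': array([ 1.27907384e-03, -3.93680906e+01, -3.70172703e+01, -1.04534425e-05,
        7.00729986e-03,  2.21043365e-05]), 'tool_pos': array([ 0.1892736 , -0.595163  ,  0.30268497]), 'tool_rot': array([-3.10247949e+00, -4.81266972e-01,  9.92987898e-05]), 'contact_force': array([-0.46995554, -0.26543983, -0.69377314]), 'wrist_torque': array([-0.01503289, -0.02451963, -0.04586485]), 'grip_force': 0.0, 'opening': 0.08553823570247616}
scene [-0.11924278  0.82144206  0.76081852] [ 0.49410329 -0.68677732 -0.53310304]
top [ 0.3329106  -0.02821301  1.0776796 ] [ 0.1674894  -0.01205121 -0.98580022]
[[ 3.43523108e-04 -9.58197679e-01 -2.86106781e-01  7.28803754e-02]
 [ 9.99999932e-01  2.90820776e-04  2.26696104e-04 -8.79955868e-04]
 [-1.34013884e-04 -2.86106840e-01  9.58197714e-01 -6.90606080e-02]
 [ 0.00000000e+00  0.00000000e+00  0.00000000e+00  1.00000000e+00]]
```

View pics/scene0.png

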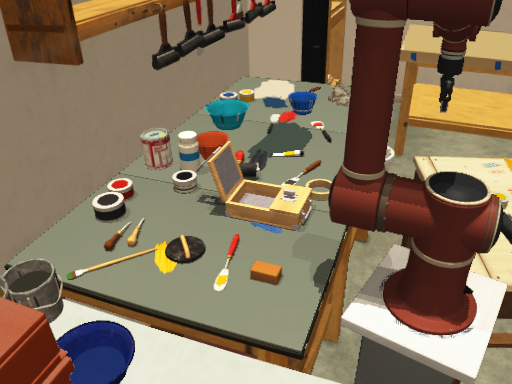

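View pics/top0.png

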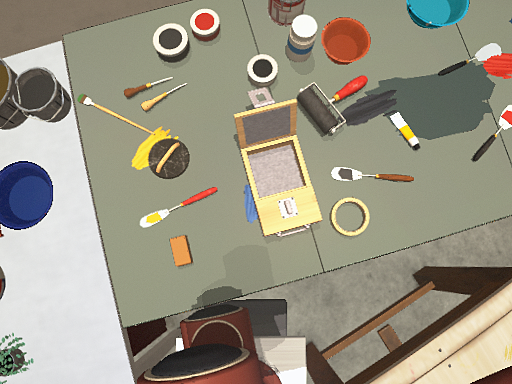

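The scene view shows the case open with its lid about upright. In the top view the bay is near (275,167), the turn-button near (289,208), the baren near (168,158) with its bow running up to the right, the tape near (350,217), and the cork block near (180,250).

```bash
cat > m1.py <<'E'
from h import *
im=cv2.imread("pics/top0.png"); d=np.load("top0.npy"); c=cam("top"); P=cloud(c,d); Z=P[...,2]
hsv=cv2.cvtColor(im,cv2.COLOR_BGR2HSV)
def win(u0,u1,v0,v1):
    m=np.zeros(Z.shape,bool); m[v0:v1,u0:u1]=1; return m
# bench check
print("bench z",np.nanmedian(Z[win(200,230,250,270)]))
# deck
m=win(240,330,180,245)&(abs(Z-.06)<.006)
m=cv2.morphologyEx(m.astype(np.uint8),cv2.MORPH_OPEN,np.ones((3,3)))
k,l,s,_=cv2.connectedComponentsWithStats(m); i=1+np.argmax(s[1:,4]); m=l==i
print("deck rect",cv2.minAreaRect(np.float32(P[m][:,:2])), m.sum(), np.nanmedian(Z[m]))
# whole case wood: all z>.02 in region, below z .07
m=win(225,330,130,245)&(Z>.04)&(Z<.066); print("case rim rect",cv2.minAreaRect(np.float32(P[m][:,:2])))
# felt
m=win(240,310,140,200)&(abs(Z-.008)<.006)&(hsv[...,1]<60)
print("felt rect",cv2.minAreaRect(np.float32(P[m][:,:2])),m.sum())
# button
m=win(270,310,190,225)&(Z>.075)&(Z<.095); print("button",cv2.minAreaRect(np.float32(P[m][:,:2])),P[m].mean(0),m.sum())
# baren bow
m=win(140,200,130,185)&(Z>.022); Q=P[m]; print("bow",m.sum(),cv2.minAreaRect(np.float32(Q[:,:2])),np.percentile(Q[:,2],[5,50,95]))
m=win(140,200,130,185)&(hsv[...,2]<90); uv=np.argwhere(m)[:,::-1]; print("disc",cv2.minEnclosingCircle(np.float32(plane(c,uv,.014)[:,:2])))
# lid, hasp points
m=win(225,310,80,150)&(Z>.09); Q=P[m]; print("lid z",np.percentile(Q[:,2],[1,50,99])); np.save("lid.npy",Q)
j=np.argsort(Q[:,2])[-20:]; print("top pts",Q[j].mean(0))
m=win(245,278,85,110); print("hasp px",P[97,261],P[92,261],P[103,261])
for n,w in(("tape",win(325,375,190,240)),("block",win(165,195,230,270))):
    m=w&(Z>.012); print(n,cv2.minAreaRect(np.float32(P[m][:,:2])))
E
python3 m1.py
```

```text
bench z -7.443559110531517e-05
deck rect ((0.45512473583221436, -0.11730899661779404), (0.08687753975391388, 0.14203926920890808), 15.044255256652832) 2018 0.06008081167046608
case rim rect ((0.5296827554702759, -0.13895396888256073), (0.23642507195472717, 0.22199711203575134), 14.591233253479004)
felt rect ((0.5659732222557068, -0.09095405787229538), (0.12526747584342957, 0.20413854718208313), 9.92416000366211) 2027
button ((0.4611125886440277, -0.11670438200235367), (0.032528892159461975, 0.012421639636158943), 17.140230178833008) [ 0.46113911 -0.11621894  0.08362571] 73
bow 151 ((0.5977448225021362, 0.1849059760570526), (0.012602116912603378, 0.0830114409327507), 53.953163146972656) [0.02461131 0.03114314 0.03529148]
disc ((0.5960457921028137, 0.18144533038139343), 0.05312594398856163)
lid z [0.09180057 0.14527245 0.1793607 ]
top pts [ 0.67612822 -0.0631864   0.18039898]
hasp px [ 0.76424402 -0.05680187  0.00311921] [ 0.72490559 -0.05351544  0.13220395] [ 0.68017907 -0.05200148  0.17725733]
tape ((0.4424613118171692, -0.2739247679710388), (0.09564516693353653, 0.09520669281482697), 51.65176773071289)
block ((0.3623758554458618, 0.14572641253471375), (0.06806745380163193, 0.04078355059027672), 14.168563842773438)
```

```bash
cat >> h.py <<'E'
CY=np.deg2rad(15.04); O=np.array([.5208,-.0997,0])
def c2w(x,y,z): return O+np.array([x*np.cos(CY)-y*np.sin(CY),x*np.sin(CY)+y*np.cos(CY),z])
def w2c(P):
    D=np.asarray(P)-O; return np.stack([D[...,0]*np.cos(CY)+D[...,1]*np.sin(CY),-D[...,0]*np.sin(CY)+D[...,1]*np.cos(CY),D[...,2]],-1)
def go(pos,yaw,tilt=None):
    "row numbers for TCP pos, tool down, tool x at yaw deg"
    o=ctrl.get_obs(); R0=Ro.from_rotvec(o["tool_rot"]); R1=Ro.from_euler("z",yaw,degrees=True)*Ro.from_euler("x",180,degrees=True)
    print(np.round(np.r_[R0.inv().apply(np.array(pos)-o["tool_pos"])/.6,(R0.inv()*R1).as_rotvec()/(np.pi/2)],4))
E
python3 - <<'E'
from h import *
Q=w2c(np.load("lid.npy"))
# side profile by y-band
for y0,y1 in((-70,-30),(-20,20),(30,70)):
    S=Q[(Q[:,1]*1e3>y0)&(Q[:,1]*1e3<y1)]*1e3
    for z in range(90,200,15):
        T=S[abs(S[:,2]-z)<7.5]
        if len(T): print((y0,y1),z,len(T),np.percentile(T[:,0],[2,50,98]).round(0))
print(proj(cam("scene"),[c2w(.041,0,.008),c2w(-.0615,0,.085),c2w(.111,0,.05)]))
go([.597,.183,.25],90);go([.597,.183,.25],107)
E
```

```text
(-70, -30) 90 34 [122. 124. 127.]
(-70, -30) 105 62 [125. 127. 131.]
(-70, -30) 120 56 [129. 133. 136.]
(-70, -30) 135 75 [134. 137. 141.]
(-70, -30) 150 64 [139. 141. 144.]
(-70, -30) 165 78 [143. 146. 150.]
(-70, -30) 180 83 [149. 153. 159.]
(-20, 20) 90 29 [121. 124. 126.]
(-20, 20) 105 63 [124. 127. 226.]
(-20, 20) 120 113 [129. 133. 225.]
(-20, 20) 135 110 [134. 138. 213.]
(-20, 20) 150 107 [139. 142. 198.]
(-20, 20) 165 134 [143. 148. 184.]
(-20, 20) 180 160 [149. 159. 169.]
(30, 70) 90 30 [121. 124. 127.]
(30, 70) 105 63 [124. 128. 131.]
(30, 70) 120 65 [129. 132. 136.]
(30, 70) 135 71 [133. 137. 141.]
(30, 70) 150 78 [139. 142. 146.]
(30, 70) 165 72 [144. 147. 157.]
(30, 70) 180 81 [148. 153. 159.]
[[256.53209616 205.90358264]
 [289.17987894 189.90905274]
 [234.6419866  190.28074758]]
[ 1.0405e+00 -1.0300e+00  9.0100e-02 -9.0000e-04 -8.0000e-04 -8.0410e-01]
[ 1.0405e+00 -1.0300e+00  9.0100e-02 -8.0000e-04 -1.0000e-03 -9.9290e-01]
```

Emit:
apply_moves --rows '[0.75,-0.75,0.05,0,0,-0.7,0.75,-0.75,0.05,0,0,-0.7,0.75,-0.75,0.05,0,0,-0.7,0.75,-0.75,0.05,0,0,-0.7,0.75,-0.75,0.05,0,0,-0.7,0.75,-0.75,0.05,0,0,-0.7,0.75,-0.75,0.05,0,0,-0.7,0.75,-0.75,0.05,0,0,-0.7,0.75,-0.75,0.05,0,0,-0.7,0.75,-0.75,0.05,0,0,-0.7,0.75,-0.75,0.05,0,0,-0.7,0.75,-0.75,0.05,0,0,-0.7,0.75,-0.75,0.05,0,0,-0.7,0.75,-0.75,0.05,0,0,-0.7]' --grip 0.5

```text
t: 1.5
tool_pos: [0.4825, -0.0269, 0.2731]
tool_rot: [-2.388, -2.039, 0.0]
contact_force: [-0.3, -1.1, 0.8]
opening: 0.0425
grip_force: 0.0
```

```bash
python3 -c "
from h import *
print(ctrl.tip_extent,ctrl.get_obs()['opening'],ctrl.get_obs()['tool_pos'])
go([.597,.183,.25],144)"
```

```text
0.0726 0.042452499754558656 [ 0.4825102  -0.02689313  0.27307317]
[ 3.754e-01  1.336e-01  3.870e-02 -4.000e-04 -1.200e-03 -7.003e-01]
```

Emit:
apply_moves --rows '[0.375,0.134,0.039,0,0,-0.7,0.375,0.134,0.039,0,0,-0.7,0.375,0.134,0.039,0,0,-0.7,0.375,0.134,0.039,0,0,-0.7,0.375,0.134,0.039,0,0,-0.7,0.375,0.134,0.039,0,0,-0.7,0.375,0.134,0.039,0,0,-0.7,0.375,0.134,0.039,0,0,-0.7,0.375,0.134,0.039,0,0,-0.7,0.375,0.134,0.039,0,0,-0.7]'

```text
t: 2.5
tool_pos: [0.5977, 0.1777, 0.2502]
tool_rot: [-0.983, -2.983, 0.001]
contact_force: [0.7, 0.1, 0.1]
opening: 0.0429
grip_force: 0.0
```

```bash
python3 -c "
from h import *
c=cam('wrist');im,d=ctrl.get_image('wrist');cv2.imwrite('pics/w1.png',im)
P=cloud(c,d);Z=P[...,2];near=np.hypot(P[...,0]-.597,P[...,1]-.183)<.075
m=near&(Z>.022)&(Z<.05);print('bow',m.sum(),cv2.minAreaRect(np.float32(P[m][:,:2])),np.percentile(P[m][:,2],[5,50,95]))
m=near&(Z>.008)&(Z<.05);print('disc',m.sum(),cv2.minEnclosingCircle(np.float32(P[m][:,:2])))
m=(Z>.1)&(Z<.24);print('fingers z',np.percentile(P[m][:,2],[.5,2,50]) if m.any() else 0)
print(ctrl.get_obs()['tool_pos'])
go([.597,.183,.093],144)"
```

```text
bow 1093 ((0.5991379022598267, 0.18532253801822662), (0.011846012435853481, 0.08152437955141068), 54.31928253173828) [0.02424933 0.03106749 0.03341021]
disc 8997 ((0.5993314981460571, 0.18540363013744354), 0.05290847271680832)
fingers z [0.1819113  0.18619339 0.23180455]
[0.59775272 0.17782326 0.250329  ]
[ 6.100e-03  6.300e-03  2.622e-01 -2.000e-04 -1.000e-04 -5.200e-03]
```

View pics/w1.png

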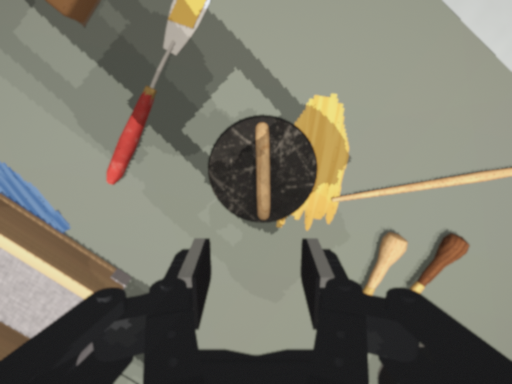

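The wrist picture shows the bow upright at (263,170), centred on the disc, between the two fingers.

```bash
python3 -c "
from h import *
print(ctrl.get_obs()['tool_pos']);go([.5992,.1853,.120],144);go([.5992,.1853,.091],144)"
```

```text
[0.59775272 0.17782326 0.250329  ]
[ 5.400e-03  1.150e-02  2.172e-01 -2.000e-04 -1.000e-04 -5.200e-03]
[ 5.400e-03  1.160e-02  2.655e-01 -2.000e-04 -1.000e-04 -5.200e-03]
```

Emit:
apply_moves --rows '[0.0055,0.0115,0.08,0,0,-0.005,0.0055,0.0115,0.15,0,0,-0.005,0.0055,0.0115,0.21,0,0,-0.005,0.0055,0.0115,0.235,0,0,-0.005,0.0055,0.0115,0.25,0,0,-0.005,0.0055,0.0115,0.265,0,0,-0.005,0.0055,0.0115,0.265,0,0,-0.005,0.0055,0.0115,0.265,0,0,-0.005]'

```text
t: 3.35
tool_pos: [0.6003, 0.1862, 0.0932]
tool_rot: [0.968, 2.986, 0.002]
contact_force: [0.4, 0.1, -0.3]
opening: 0.0428
grip_force: 0.0
```

Emit:
apply_moves --rows '[0,0,0,0,0,0,0,0,0,0,0,0,0,0,0,0,0,0,0,0,0,0,0,0,0,0,0,0,0,0,0,0,0,0,0,0]' --grip 0 --grip_force 30

```text
t: 3.95
tool_pos: [0.5999, 0.1861, 0.0927]
tool_rot: [0.968, 2.987, 0.001]
contact_force: [-1.8, -1.3, 5.3]
opening: 0.0101
grip_force: 30.1
```

Emit:
apply_moves --rows '[0,0,-0.04,0,0,0,0,0,-0.1,0,0,0,0,0,-0.16,0,0,0,0,0,-0.21,0,0,0,0,0,-0.21,0,0,0,0,0,-0.21,0,0,0]'

```text
t: 4.55
tool_pos: [0.5992, 0.186, 0.2174]
tool_rot: [0.968, 2.988, 0.0]
contact_force: [0.1, -0.1, -2.6]
opening: 0.0103
grip_force: 29.5
```

```bash
python3 -c "
from h import *
im,d=ctrl.get_image('wrist');c=cam('wrist');P=cloud(c,d);o=ctrl.get_obs();print(o['tool_pos'],o['opening'])
zt=o['tool_pos'][2]-.0927+.014;m=(abs(P[...,2]-zt)<.008)&(np.hypot(P[...,0]-.6,P[...,1]-.186)<.065)
print(m.sum(),cv2.minEnclosingCircle(np.float32(P[m][:,:2])),np.linalg.lstsq(np.c_[P[m][:,:2]-P[m][:,:2].mean(0),np.ones(m.sum())],P[m][:,2],rcond=None)[0],zt)
go([.53,.0,.22],144);go([.53,-.05,.22],144);go([.5609,-.0884,.22],144)"
```

```text
[0.59841369 0.18587945 0.21572101] 0.010139851252020542
19542 ((0.5981407761573792, 0.18666353821754456), 0.05298297479748726) [ 0.00661969 -0.00376778  0.13476315] 0.13702100680624218
[-0.0894 -0.3178 -0.0067 -0.0011 -0.0011  0.0009]
[-0.1382 -0.3853 -0.0067 -0.0011 -0.0011  0.0009]
[-0.2175 -0.4069 -0.0068 -0.0011 -0.0011  0.0009]
```

Emit:
apply_moves --rows '[-0.03,-0.07,-0.007,0,0,0,-0.05,-0.14,-0.007,0,0,0,-0.07,-0.22,-0.007,0,0,0,-0.09,-0.29,-0.007,0,0,0,-0.11,-0.34,-0.007,0,0,0,-0.14,-0.385,-0.007,0,0,0,-0.18,-0.396,-0.007,0,0,0,-0.2175,-0.407,-0.007,0,0,0,-0.2175,-0.407,-0.007,0,0,0,-0.2175,-0.407,-0.007,0,0,0,-0.2175,-0.407,-0.007,0,0,0,-0.2175,-0.407,-0.007,0,0,0]'

```text
t: 5.8
tool_pos: [0.561, -0.0874, 0.2208]
tool_rot: [-0.967, -2.988, -0.0]
contact_force: [-0.4, 0.8, -1.5]
opening: 0.0103
grip_force: 29.6
```

```bash
python3 -c "
from h import *
print(ctrl.get_obs()['opening'])
im,d=ctrl.get_image('wrist');cv2.imwrite('pics/w2.png',im)
go([.5604,-.089,.125],144);go([.5604,-.089,.1007],144)"
```

```text
0.010276060428908313
[-6.000e-04 -2.800e-03  1.603e-01 -1.000e-04 -6.000e-04  1.600e-03]
[-6.000e-04 -2.800e-03  2.008e-01 -1.000e-04 -6.000e-04  1.600e-03]
```

View pics/w2.png

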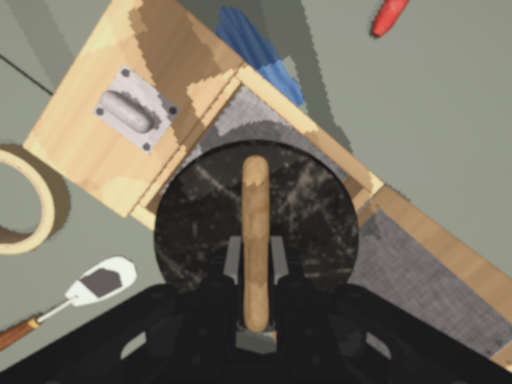

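The wrist picture shows the disc held level over the bay. The bay rim's left corners are near (245,75) and (378,188), and the button is at (130,110). I'll check these against the pose model.

```bash
python3 -c "
from h import *
c=cam('wrist')
im,d=ctrl.get_image('wrist');P=w2c(cloud(c,d))
print('model corners px',proj(c,[c2w(-.019,.06,.05),c2w(.101,.06,.05),c2w(-.0615,0,.085),c2w(-.025,.072,.06)]).round())
Z=P[...,2];m=(abs(Z-.05)<.004)&(P[...,0]>0)&(P[...,0]<.09)&(abs(P[...,1]-.066)<.015);print('left wall y',np.percentile(P[m][:,1],[2,98]),m.sum())
m=(abs(Z-.06)<.004)&(abs(P[...,1])<.05)&(abs(P[...,0]+.04)<.03);print('deck back x',np.percentile(P[m][:,0],[98,99.5]),m.sum())
m=(abs(Z-.06)<.004)&(P[...,0]<-.03)&(P[...,0]>-.105)&(abs(P[...,1])<.09);print('deck y',np.percentile(P[m][:,1],[.5,99.5]))
m=(abs(Z-.083)<.005)&(np.hypot(P[...,0]+.0615,P[...,1])<.03);print('btn',P[m].mean(0),cv2.minAreaRect(np.float32(P[m][:,:2])))"
```

```text
model corners px [[240.  80.]
 [364. 185.]
 [121. 111.]
 [243.  58.]]
left wall y [0.05979394 0.07123096] 2052
deck back x [-0.0250227  -0.02443789] 9101
deck y [-0.0702665   0.07097707]
btn [-0.05999802  0.00115938  0.08281956] ((-0.06070016697049141, 0.0002476712688803673), (0.0339655838906765, 0.012562873773276806), 1.8987276554107666)
```

Emit:
apply_moves --rows '[0,-0.003,0.05,0,0,0,0,-0.003,0.1,0,0,0,0,-0.003,0.13,0,0,0,0,-0.003,0.15,0,0,0,0,-0.003,0.165,0,0,0,0,-0.003,0.178,0,0,0,0,-0.003,0.188,0,0,0,0,-0.003,0.195,0,0,0,0,-0.003,0.2,0,0,0,0,-0.003,0.202,0,0,0,0,-0.003,0.202,0,0,0,0,-0.003,0.202,0,0,0]'

```text
t: 7.1
tool_pos: [0.5609, -0.0899, 0.1009]
tool_rot: [0.968, 2.988, 0.0]
contact_force: [0.6, 0.4, -0.2]
opening: 0.0104
grip_force: 29.7
```

Emit:
apply_moves --rows '[0,0,0.003,0,0,0,0,0,0.004,0,0,0,0,0,0.004,0,0,0]'

```text
t: 7.4
tool_pos: [0.5611, -0.0899, 0.1007]
tool_rot: [-0.968, -2.988, 0.0]
contact_force: [-7.0, 2.5, 12.6]
opening: 0.0105
grip_force: 31.0
```

Emit:
apply_moves --rows '[0,0,0,0,0,0,0,0,0,0,0,0,0,0,0,0,0,0,0,0,0,0,0,0,0,0,0,0,0,0]' --grip 0.3

```text
t: 7.9
tool_pos: [0.5605, -0.0898, 0.0979]
tool_rot: [-0.968, -2.988, -0.0]
contact_force: [1.0, 0.9, 0.0]
opening: 0.0256
grip_force: 0.0
```

Emit:
apply_moves --rows '[0,0,-0.03,0,0,0,0,0,-0.1,0,0,0,0,0,-0.18,0,0,0,0,0,-0.25,0,0,0,0,0,-0.3,0,0,0,0,0,-0.3,0,0,0]'

```text
t: 8.5
tool_pos: [0.563, -0.0904, 0.2848]
tool_rot: [0.965, 2.978, 0.0]
contact_force: [0.8, 0.2, 0.8]
opening: 0.0254
grip_force: 0.0
```

```bash
python3 -c "
from h import *
c=cam('wrist');im,d=ctrl.get_image('wrist');P=w2c(cloud(c,d));Z=P[...,2]
m=(Z>.015)&(Z<.044)&(abs(P[...,0]-.041)<.055)&(abs(P[...,1])<.055)
k=m&(Z<.026)
print('disc',m.sum(),cv2.minEnclosingCircle(np.float32(P[k][:,:2])),np.percentile(P[k][:,2],[5,50,95]))
print(np.linalg.lstsq(np.c_[P[k][:,:2]-[.041,0],np.ones(k.sum())],P[k][:,2],rcond=None)[0])
o=ctrl.get_obs();print(o['tool_pos'],o['q'])
for x,y in ((0,.20),(.19,.2),(.19,.085),(.162,.085)):
  w=c2w(x,y,.27);print(w);go(w,105)"
```

```text
disc 7818 ((0.04175568372011185, -0.0007059285417199135), 0.05291910469532013) [0.01747736 0.01987172 0.02198872]
[ 0.00143122 -0.00341488  0.01983122]
[ 0.56183959 -0.09012672  0.28141835] [-2.89819313e-01 -6.83331451e-02  1.77104452e+00 -2.94105346e-05
  1.43276287e+00 -1.23379921e+00]
[0.46890133 0.09344898 0.27      ]
[0.305  0.1569 0.0176 0.0025 0.0031 0.4343]
[0.65239287 0.14275271 0.27      ]
[0.1055 0.4028 0.0192 0.0025 0.0031 0.4343]
[0.6822346  0.03169205 0.27      ]
[-0.0433  0.2821  0.0198  0.0025  0.0031  0.4343]
[0.65519374 0.02442624 0.27      ]
[-0.0139  0.2459  0.0196  0.0025  0.0031  0.4343]
```

```bash
python3 -c "
from h import *
go(c2w(.10,.085,.29),195.04);go(c2w(.18,.085,.29),195.04);go(c2w(.18,.085,.215),195.04)"
```

```text
[ 5.100e-02  1.657e-01 -1.430e-02 -5.000e-04  4.000e-03 -5.662e-01]
[-3.300e-02  2.692e-01 -1.360e-02 -5.000e-04  4.000e-03 -5.662e-01]
[-3.230e-02  2.690e-01  1.114e-01 -5.000e-04  4.000e-03 -5.662e-01]
```

Emit:
apply_moves --rows '[0.03,0.08,-0.02,0,0,-0.09,0.05,0.16,-0.02,0,0,-0.19,0.02,0.2,-0.02,0,0,-0.28,-0.033,0.269,-0.02,0,0,-0.38,-0.033,0.269,-0.02,0,0,-0.47,-0.033,0.269,-0.02,0,0,-0.566,-0.033,0.269,-0.02,0,0,-0.566,-0.033,0.269,-0.02,0,0,-0.566]' --grip 0.6

```text
t: 9.35
tool_pos: [0.6708, 0.0293, 0.2882]
tool_rot: [0.406, -3.113, -0.001]
contact_force: [-0.6, -0.2, -0.3]
opening: 0.0513
grip_force: 0.0
```

```bash
cat > st.py <<'E'
from h import *
o=ctrl.get_obs();R=Ro.from_rotvec(o["tool_rot"]).as_matrix()
print(o["t"],w2c(o["tool_pos"]).round(4),"x",w2c(O+R[:,0]).round(3),"z",R[:,2].round(3),o["opening"],o["q"].round(2))
E
python3 st.py; python3 -c "
from h import *
im,d=ctrl.get_image('scene');cv2.imwrite('pics/s1.png',im[80:260,130:390].repeat(2,0).repeat(2,1))
go(c2w(.18,.085,.215),195.04)"
```

```text
9.35 [0.1783 0.0857 0.2882] x [-1.     0.003  0.003] z [-0.003  0.    -1.   ] 0.051254814615659276 [-0.07  0.17  1.51  0.    1.46 -1.9 ]
[-0.003  -0.0011  0.1231  0.0004 -0.0011 -0.0019]
```

View pics/s1.png

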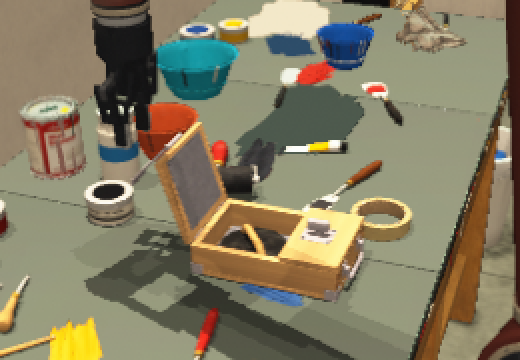

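Emit:
apply_moves --rows '[-0.003,-0.001,0.06,0,0,0,-0.003,-0.001,0.122,0,0,0,0.026,-0.001,0.122,0,0,0,0.05,-0.001,0.115,0,0,0,0.077,-0.001,0.11,0,0,0,0.1,-0.001,0.111,0,0,0,0.125,-0.001,0.112,0,0,0,0.15,-0.001,0.119,0,0,0,0.174,-0.001,0.129,0,0,0,0.194,-0.001,0.141,0,0,0,0.21,-0.001,0.154,0,0,0,0.226,-0.001,0.17,0,0,0,0.239,-0.001,0.187,0,0,0,0.25,-0.001,0.207,0,0,0,0.259,-0.001,0.226,0,0,0,0.259,-0.001,0.226,0,0,0]'

```text
t: 11.0
tool_pos: [0.5193, -0.0115, 0.1513]
tool_rot: [0.409, -3.11, -0.002]
contact_force: [-1.0, 0.9, -0.1]
opening: 0.0512
grip_force: 0.0
```

```bash
python3 st.py; python3 -c "
from h import *
c=cam('top');im,d=ctrl.get_image('top');P=w2c(cloud(c,d));
m=(P[...,1]<-.03)&(P[...,1]>-.068)&(P[...,0]>-.015)&(P[...,0]<.1)&(P[...,2]>.03)
print('lid slope,z@hinge',np.polyfit(P[m][:,0]-.111,P[m][:,2],1),m.sum())"
```

```text
11.0 [0.0215 0.0855 0.1513] x [-1.     0.001  0.005] z [-0.005  0.001 -1.   ] 0.05116781064820592 [-0.17 -0.05  1.98 -0.    1.21 -2.  ]
lid slope,z@hinge [-0.2102295   0.06037567] 645
```

Emit:
apply_moves --rows '[0.004,0,0.02,0,0,0,0.006,0,0.032,0,0,0,0.006,0,0.04,0,0,0,0.006,0,0.046,0,0,0,0.006,0,0.05,0,0,0,0.006,0,0.05,0,0,0,0.006,0,0.05,0,0,0]'

```text
t: 11.75
tool_pos: [0.518, -0.0126, 0.1289]
tool_rot: [0.41, -3.11, 0.001]
contact_force: [-18.8, 3.6, 32.7]
opening: 0.0513
grip_force: 15.0
```

```bash
cat > lid.py <<'E'
from h import *
c=cam('top');im,d=ctrl.get_image('top');P=w2c(cloud(c,d));
m=(P[...,1]<-.03)&(P[...,1]>-.068)&(P[...,0]>-.015)&(P[...,0]<.1)&(P[...,2]>.03)
print('lid slope,z@hinge',np.polyfit(P[m][:,0]-.111,P[m][:,2],1),m.sum())
m=(abs(P[...,1])<.02)&(P[...,0]>-.12)&(P[...,0]<.09)&(P[...,2]>.1)&(P[...,2]<.2)
Q=P[m]*1e3
for z in range(70,160,12):
    T=P[(abs(P[...,1])<.022)&(abs(P[...,2]*1e3-z)<6)&(abs(P[...,0])<.12)]
    if len(T):print(z,len(T),np.percentile(T[:,0]*1e3,[5,50,95]).round())
E
python3 st.py; python3 lid.py
```

```text
11.75 [0.0199 0.0849 0.1289] x [-1.     0.     0.004] z [-0.004 -0.001 -1.   ] 0.051253435563723304 [-0.17 -0.02  2.   -0.    1.17 -2.  ]
lid slope,z@hinge [-0.00443212  0.05959937] 677
70 109 [-58. -22.   1.]
82 130 [-75. -50. -10.]
94 50 [-9. -4. -0.]
106 55 [-0.  4.  9.]
118 47 [ 9. 14. 18.]
130 63 [16. 22. 26.]
142 52 [27. 32. 37.]
```

Emit:
apply_moves --rows '[-0.01,0,-0.06,0,0,0,-0.04,0,-0.14,0,0,0,-0.09,-0.03,-0.22,0,0,0,-0.12,-0.09,-0.25,0,0,0,-0.12,-0.145,-0.25,0,0,0,-0.12,-0.145,-0.25,0,0,0,-0.12,-0.145,-0.25,0,0,0]' --grip 0

```text
t: 12.5
tool_pos: [0.6099, -0.0782, 0.2733]
tool_rot: [0.409, -3.113, -0.002]
contact_force: [0.7, 0.2, -1.0]
opening: 0.0002
grip_force: 0.0
```

```bash
python3 st.py; python3 lid.py;python3 -c "
from h import *
go(c2w(.08,0,.197),195.04)"
```

```text
12.5 [ 0.0916 -0.0023  0.2733] x [-1.     0.002  0.001] z [-0.002  0.001 -1.   ] 0.00017040641459543663 [-0.25  0.05  1.67  0.    1.43 -2.08]
lid slope,z@hinge [4.22871118 0.64482632] 994
70 15 [-95. -28. -22.]
82 48 [-77. -67. -49.]
[ 0.0188  0.0023  0.1267  0.0011 -0.0012 -0.0003]
```

Emit:
apply_moves --rows '[0.019,0.004,0.065,0,0,0,0.019,0.004,0.127,0,0,0,0.045,0.004,0.127,0,0,0,0.069,0.004,0.127,0,0,0,0.103,0.004,0.124,0,0,0,0.139,0.004,0.112,0,0,0,0.173,0.004,0.104,0,0,0,0.207,0.004,0.108,0,0,0,0.244,0.004,0.122,0,0,0,0.275,0.004,0.134,0,0,0,0.288,0.004,0.148,0,0,0,0.295,0.004,0.162,0,0,0,0.302,0.004,0.178,0,0,0,0.307,0.004,0.194,0,0,0,0.307,0.004,0.194,0,0,0]'

```text
t: 14.05
tool_pos: [0.4306, -0.1228, 0.156]
tool_rot: [0.41, -3.112, -0.003]
contact_force: [0.3, 0.8, -0.1]
opening: 0.0001
grip_force: 0.0
```

```bash
python3 st.py; python3 -c "
from h import *
im,d=ctrl.get_image('scene');cv2.imwrite('pics/s2.png',cv2.resize(im[140:250,210:370],None,fx=4,fy=4))"
```

```text
14.05 [-0.0931  0.0011  0.156 ] x [-1.     0.     0.003] z [-0.003  0.002 -1.   ] 5.918261256269299e-05 [-0.44 -0.24  2.15  0.    1.24 -2.28]
```

View pics/s2.png

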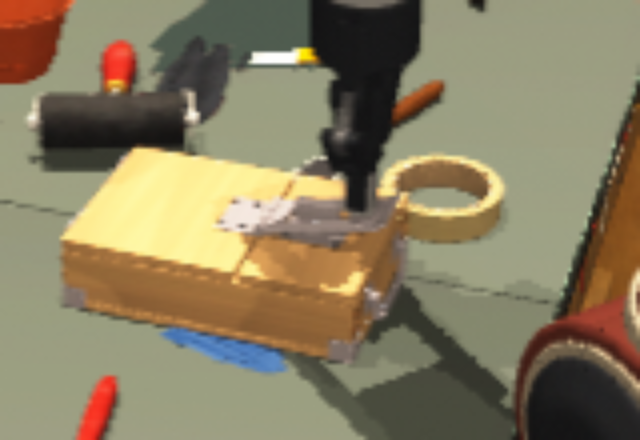

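The lid is closed. The hasp, at (230–390, 215), is nearly down over the button, with the fingertips on it at (360,205). I'll press it the rest of the way.

Emit:
apply_moves --rows '[0.002,-0.002,0.012,0,0,0,0.004,-0.002,0.022,0,0,0,0.004,-0.002,0.029,0,0,0,0.004,-0.002,0.034,0,0,0,0.004,-0.002,0.037,0,0,0,0.004,-0.002,0.037,0,0,0,0.004,-0.002,0.037,0,0,0]'

```text
t: 14.8
tool_pos: [0.4295, -0.1251, 0.1368]
tool_rot: [0.411, -3.113, -0.0]
contact_force: [-4.0, 1.1, 5.8]
opening: -0.0001
grip_force: 3.5
```

```bash
python3 st.py
```

```text
14.8 [-0.0948 -0.0009  0.1368] x [-1.     0.     0.001] z [-0.001  0.    -1.   ] -7.68765647920709e-05 [-0.45 -0.22  2.16 -0.    1.2  -2.28]
```

Emit:
apply_moves --rows '[0,0,0.004,0,0,0,0,0,0.004,0,0,0,0,0,0.004,0,0,0]'

```text
t: 15.1
tool_pos: [0.4297, -0.1253, 0.1363]
tool_rot: [0.411, -3.112, -0.001]
contact_force: [-9.5, 2.8, 18.9]
opening: 0.0001
grip_force: 9.7
```

Emit:
apply_moves --rows '[0,0,-0.05,0,0,0,0,0,-0.12,0,0,0,-0.02,0,-0.2,0,0,0,-0.055,0,-0.2,0,0,0,-0.055,0,-0.2,0,0,0,-0.055,0,-0.2,0,0,0]' --grip 0.5

```text
t: 15.7
tool_pos: [0.461, -0.1163, 0.2527]
tool_rot: [0.411, -3.113, -0.001]
contact_force: [0.8, -0.1, -0.3]
opening: 0.0429
grip_force: 0.0
```

```bash
python3 st.py; python3 -c "
from h import *
c=cam('wrist');im,d=ctrl.get_image('wrist');cv2.imwrite('pics/w3.png',im)
P=w2c(cloud(c,d));Z=P[...,2]
m=(abs(P[...,1])<.021)&(P[...,0]<-.08)&(P[...,0]>-.11)&(Z>.05)&(Z<.09);print('tip z by x',[(x,np.round(np.median(P[m&(abs(P[...,0]-x)<.003)][:,2]),4)) for x in (-.085,-.095,-.105)],m.sum())
m=(abs(Z-.083)<.005)&(np.hypot(P[...,0]+.0615,P[...,1])<.025);print('btn',m.sum(),P[m].mean(0),cv2.minAreaRect(np.float32(P[m][:,:2])))
go(c2w(-.0615,0,.16),195.04);go(c2w(-.0615,0,.141),195.04)"
```

```text
15.7 [-0.0621 -0.0005  0.2527] x [-1.    -0.     0.002] z [-0.002  0.001 -1.   ] 0.042911500867543174 [-0.4  -0.28  2.01 -0.    1.42 -2.24]
tip z by x [(-0.085, np.float64(0.063)), (-0.095, np.float64(0.0635)), (-0.105, np.float64(0.0636))] 1994
btn 621 [-6.26509166e-02 -2.86546954e-05  8.29207199e-02] ((-0.061742719262838364, -0.00019378121942281723), (0.03280672803521156, 0.01158639881759882), 0.29013726115226746)
[-0.0021  0.0003  0.1535  0.001  -0.0015 -0.    ]
[-0.0021  0.0002  0.1851  0.001  -0.0015 -0.    ]
```

View pics/w3.png

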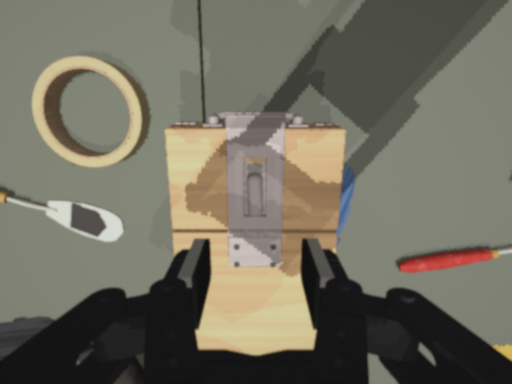

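Emit:
apply_moves --rows '[-0.002,0,0.07,0,0,0,-0.002,0,0.13,0,0,0,-0.002,0,0.16,0,0,0,-0.002,0,0.178,0,0,0,-0.002,0,0.185,0,0,0,-0.002,0,0.185,0,0,0,-0.002,0,0.185,0,0,0]'

```text
t: 16.45
tool_pos: [0.4632, -0.1165, 0.1437]
tool_rot: [-0.41, 3.113, -0.002]
contact_force: [0.3, 0.0, 0.8]
opening: 0.0429
grip_force: 0.0
```

Emit:
apply_moves --rows '[0,0,0,0,0,0,0,0,0,0,0,0,0,0,0,0,0,0,0,0,0,0,0,0,0,0,0,0,0,0]' --grip 0 --grip_force 40

```text
t: 16.95
tool_pos: [0.4631, -0.1162, 0.1437]
tool_rot: [-0.411, 3.113, -0.0]
contact_force: [-1.5, 2.1, 5.5]
opening: 0.0111
grip_force: 40.4
```

Emit:
apply_moves --rows '[0.0025,0,0,0,0,0,0.0025,0,0,0,0,0.09,0.0025,0,0,0,0,0.18,0.0025,0,0,0,0,0.27,0.0025,0,0,0,0,0.36,0.0025,0,0,0,0,0.45,0.0025,0,0,0,0,0.54,0.0025,0,0,0,0,0.63,0.0025,0,0,0,0,0.72,0.0025,0,0,0,0,0.81,0.0025,0,0,0,0,0.9,0.0025,0,0,0,0,0.98,0.0025,0,0,0,0,0.99,0.0025,0,0,0,0,0.99,0.0025,0,0,0,0,0.99]'

```text
t: 18.45
tool_pos: [0.4622, -0.1172, 0.1437]
tool_rot: [1.888, 2.506, 0.001]
contact_force: [3.5, -1.9, 5.4]
opening: 0.0108
grip_force: 40.4
```

Emit:
apply_moves --rows '[0,0,0,0,0,0,0,0,0,0,0,0,0,0,0,0,0,0,0,0,0,0,0,0]' --grip 0.4

```text
t: 18.85
tool_pos: [0.4603, -0.1163, 0.1416]
tool_rot: [-1.891, -2.506, 0.001]
contact_force: [0.1, -0.3, -0.2]
opening: 0.0342
grip_force: 0.0
```

Emit:
apply_moves --rows '[0,0,-0.04,0,0,0,0,0,-0.1,0,0,0,0,0,-0.18,0,0,0,0,0,-0.2,0,0,0,0,0,-0.2,0,0,0,0,0,-0.2,0,0,0]'

```text
t: 19.45
tool_pos: [0.4605, -0.1163, 0.261]
tool_rot: [-1.891, -2.506, 0.001]
contact_force: [0.6, 0.1, -0.1]
opening: 0.0343
grip_force: 0.0
```

```bash
python3 st.py; python3 -c "
from h import *
c=cam('wrist');im,d=ctrl.get_image('wrist')
P=w2c(cloud(c,d));Z=P[...,2]
m=(abs(Z-.083)<.005)&(np.hypot(P[...,0]+.0615,P[...,1])<.025);print('btn',m.sum(),P[m].mean(0),cv2.minAreaRect(np.float32(P[m][:,:2])))
m=(abs(P[...,1])<.021)&(Z>.05)&(Z<.09);print('tip z by x',[(x,np.round(np.median(P[m&(abs(P[...,0]-x)<.003)][:,2]),4)) for x in (-.085,-.095,-.105)])
m=(abs(P[...,1]-.05)<.02)&(Z>.03)&(Z<.09);print('lid/deck',[(x,np.round(np.nanmedian(P[m&(abs(P[...,0]-x)<.004)][:,2]),4)) for x in (-.05,-.01,.02)])"
```

```text
19.45 [-0.0626 -0.0004  0.261 ] x [-0.016  1.     0.001] z [-0.002  0.001 -1.   ] 0.0342740647532064 [-0.4  -0.29  2.   -0.    1.43 -0.68]
btn 590 [-0.06090909  0.00141106  0.08292921] ((-0.060797009617090225, 0.0006641428917646408), (0.01125047355890274, 0.0329228937625885), 0.7469247579574585)
tip z by x [(-0.085, np.float64(0.0626)), (-0.095, np.float64(0.0636)), (-0.105, np.float64(0.0636))]
lid/deck [(-0.05, np.float64(0.0591)), (-0.01, np.float64(0.0589)), (0.02, np.float64(0.059))]
```

The button is crosswise, and the hasp and lid are flat. The arm is clear, so I'm handing the job in.

```bash
python3 -c "
from station import ctrl
print(ctrl.finish_job())"
```

```text
the job is handed in; nothing more can be done
None
```

The job is handed in at about 19.5 s of the 72 s allowed: the baren is in the bay within about 1 mm of centre, and the lid is closed. The hasp is flat, the button is turned crosswise, and the tape and sanding block were left alone. The hand-in gave no verdict, so a pass is not confirmed.

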